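Turn the punch board over on the stone slab

ROBOT

A 6-joint arm with a two-finger parallel gripper is mounted at the origin on the work surface. World frame = base frame: x ahead of the robot, y to its left, z up, the work surface at z = 0. Lengths are in m, angles in degrees, forces in N, time in s.
With the tool pointing down it reaches from about 0.4 to 0.825 m from the base axis. Payload 7 kg.
Tool frame: the origin (TCP) lies on the centre line of the jaws, within the pads' length; the fingertips stand 11 mm ahead of it and the grasp point (between the pads) lies 8 mm behind it; z points along the fingers, y is the line along which they close (so a half turn about z gives the same grasp; the last joint's range is limited). The gripper opens to 88 mm and grips with 3 to 60 N. Pads are 19 mm wide; open, the fingers measure 130 mm over their backs; the gripper's body (78 mm by 193 mm) begins 47 mm behind the grasp point.
Start: joints at [-48.466, 20.546, 0.682, 0, -70.136, -16.507], TCP at [0.286, -0.612, 0.238] pointing down, gripper open.
Joint ranges: [-176.03, 176.03], [-82.01, 121.73], [-58.28, 71.71], [-173.87, 95.51], [-174.79, -0.11], [-173.66, 173.66]. Speed limits (degrees/s): [136.94, 136.94, 172.46, 180, 180, 180].

INTERFACE

Orientations are given as [roll, pitch, yaw] about the fixed x, y, z axes, in that order (R = Rz(yaw) Ry(pitch) Rx(roll)).
In Python, from plant import r, capture, camera_model, job gives the robot as it stands.
- The arm moves only by the tool drive_tool, never from a script. Its argument "increments" is a list that holds one entry, the list of rows, each a list of 5 numbers: the gripper's target within -1 to 1 (fully open at 1, half-way at 0, shut at -1), then the shift along the tool's x, y, z scaled (see below), then the turn about the tool's z scaled (see below). In form: [[[gripper, tx, ty, tz, roll], ...]]. A call has 1 to 5 rows; each row is the pose to reach, as a shift and turn from the pose commanded when the call began, along the tool's axes at that moment, turning the shorter way round; what a row does not reach only later rows make up. The controller multiplies each number of a shift by 120 mm and each number of a turn by 360 degrees. A row lasts 1/8 s, in which the tool goes at most 62.5 mm and 10.7 degrees, less where a joint would pass 70% of its speed; a pose out of reach is approached as far as the arm can. A call with a number of a shift or a turn outside -1 to 1 is refused whole. A call with a gripper value outside its range is refused whole. The fingers move at their own pace and stop on an object; "squeeze" is the grip in N (left out, the last holds). Time passes only in rows, so rows that repeat a pose let the fingers close. It gives the time, the measured TCP pose, the force, the opening and the grip force at its end, in the units of the state.
- r.get_state(): the state, without advancing time (a new reading comes with each control period).
- capture(name): name is "side" or "top" or "wrist"; returns the picture (400x640x3 uint8, red, green, blue); there is no depth.
- camera_model(name): a dict with "camera_matrix" (3x3 intrinsics, pixels), "rvec" (rotation vector, rad) and "tvec" (3), from world to camera coordinates, as OpenCV has them. Camera axes: x right, y down, z forward; pixel columns grow to the right and rows downward; lengths in m; the calibration is good to about 2 mm. A picture is of the moment at which its call begins: read the wrist's pose just before it. camera_model takes no time and is no camera call; for the wrist camera it gives the pose at the moment of the call.
- job.close_job(): hands the job in; it is judged then, once.
The state is a dict: "time_s": time; "joints": joint angles; "qd": joint speeds; "joint_torque": joint torques, N m; "tcp_pos": TCP position; "eef_rot": TCP orientation; "contact_force": force on the tool from outside, world axes, zero at the start; "moment": the same for the moment, N m; "gripper_width": finger opening in m; "gripper_force": force on a finger pad.
Only numpy, scipy, OpenCV 4.12 (cv2) and the standard library are available. Lean on these libraries where they do the work, as an engineer would, in place of code of your own. Each camera call takes 0.05 s, during which the arm holds its last target. There are 200 camera calls.

TASK

The top face of the punch board lying on the stone slab is full of punch cuts. Turn the board over so that its clean face is up, and leave it lying flat on the slab with no part of it hanging over the slab's edges. Do not let the board fall off the slab on the way, and leave the shears, awl and maul where they are.

Things in the scene. Friction and masses are not known exactly. Their poses are not given: they have to be found in the camera images.
- slab: Dark grey speckled granite block, fixed: 200 mm along its x, 300 mm along its y, 50 mm high, square edges. Origin at the centre of its underside, z up; its flat top is 50 mm above the origin and 52 mm above the bench (it stands on a fixed 2 mm green mat). Turned by up to 15 degrees. The bench is free along the robot's side and both 200 mm ends, so the board may be slid out over any of these edges.
- punch_board: Loose rigid off-white board, 150 mm along x, 110 along y, 15 thick, 0.18 to 0.31 kg, starting wholly on the slab, turned up to 12 degrees against it. Origin: centre of the clean, plain face, which starts underneath. z points out of the worn face (rows of slits, ring-shaped cuts). Friction on the stone 0.5 to 0.7: with one edge lifted it pivots on the opposite one (creeping a little) and falls over past upright.
- board_centre (a point): Middle of the punch board, half way through its thickness (7.5 mm from either face); axes as the board's. It is 59.5 mm above the bench top while the board lies flat on the slab, either way up.
- board_corner_a (a point): middle of a short vertical corner edge of the punch board, at half its thickness: board frame (+75, +55, +7.5) mm
- board_corner_b (a point): middle of a short vertical corner edge of the punch board, at half its thickness: board frame (+75, -55, +7.5) mm
- board_corner_c (a point): middle of a short vertical corner edge of the punch board, at half its thickness: board frame (-75, -55, +7.5) mm
- board_corner_d (a point): middle of a short vertical corner edge of the punch board, at half its thickness: board frame (-75, +55, +7.5) mm
- shears: Bystander: steel leather shears with black loop handles, 240 mm long, 14 mm high, lying on the mat beyond the slab. Origin at the pivot's underside, x towards the points.
- awl: Bystander: awl with a turned dark wooden handle, 165 mm long, 33 mm thick, lying on the mat beyond the slab. Origin under the middle, x towards the point.
- maul: Bystander: round maul standing on its pale plastic head (66 mm in diameter, 95 mm high) with its wooden handle up, 217 mm tall in all, on the mat beyond the slab. Origin at the centre of its foot.

How it is judged:
By the outcome, as a careful person would: the job done as asked, in the order asked, and still so for the second after the job is handed in, with the robot touching nothing.
It also fails if it takes over 64 s, if anything falls off the work surface, if the arm or the gripper's body presses on something with over 40 N, if the wrist force passes 120 N, or if a joint passes its speed limit or range.

## Working session

There is one attempt and no reset: what is moved stays moved. The work goes in short steps, Python scripts to look and compute and a tool call to move; the robot and the scene stay as the last step left them, time stands still between calls to the robot, and variables do not carry over. Pictures are saved under pics/ and viewed, at most 10 in all, crops included, and the job is handed in when it is done.

Besides the shell and the picture viewer there is one more tool, called after "Request:" as name(argument=value, ...) on one line, values as JSON. drive_tool: Moves the arm, as the interface text tells. Its arguments: {"type":"object","properties":{"increments":{"type":"array"},"squeeze":{"type":"number"}},"required":["increments"]}

```bash
mkdir -p pics; ls
python3 - <<'E'
from plant import r,capture,camera_model
import cv2
for n in("top","side"):
    cv2.imwrite(f"pics/{n}0.png",capture(n)[:,:,::-1]); print(n,camera_model(n))
print(r.get_state())
E
```

```text
pics
top {'camera_matrix': array([[515.65595164,   0.        , 317.19503513],
       [  0.        , 515.65595164, 201.93471404],
       [  0.        ,   0.        ,   1.        ]]), 'rvec': array([ 2.17287338, -2.20417919,  0.1350687 ]), 'tvec': array([-0.00274234,  0.62170374,  0.98400273])}
side {'camera_matrix': array([[365.52079486,   0.        , 318.59959988],
       [  0.        , 365.52079486, 200.51133071],
       [  0.        ,   0.        ,   1.        ]]), 'rvec': array([ 0.95303143, -2.26590763,  1.29142766]), 'tvec': array([0.43812723, 0.29291616, 0.38079514])}
{'time_s': 0.1, 'joints': array([-4.84664277e+01,  2.05880624e+01,  6.39370088e-01, -1.97812576e-02,
       -7.01348580e+01, -1.65077205e+01]), 'qd': array([-0.07023642, -0.11972334,  0.24834474,  0.04049515,  0.0404203 ,
       -0.05170219]), 'joint_torque': array([-3.07535149e-03, -5.84161770e+01,  2.93749666e+01,  7.01547101e+00,
        1.01625390e-02, -5.44839634e-05]), 'tcp_pos': array([ 0.28536458, -0.6112511 ,  0.23670431]), 'eef_rot': array([ 1.79914609e+02, -5.91274774e-03, -1.54980879e+02]), 'contact_force': array([ 0.60465662,  0.75740268, -0.26608363]), 'moment': array([-0.04965947,  0.04563989,  0.02026209]), 'gripper_force': 0.0, 'gripper_width': 0.08745435466778861}
```

View pics/top0.png

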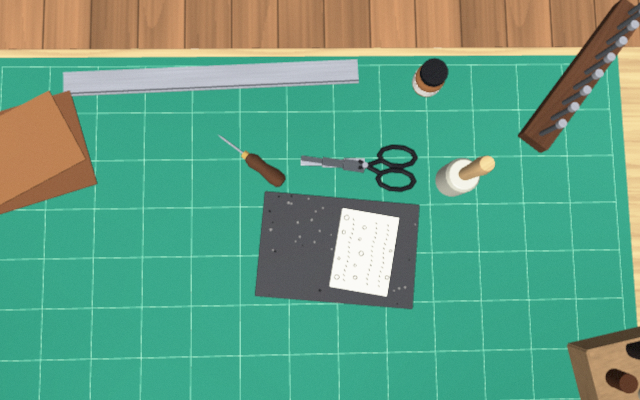

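View pics/side0.png

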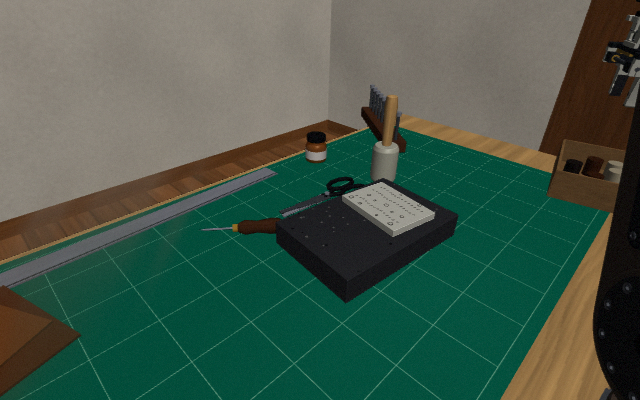

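The top view has x upward and y to the left. Slab top corners are near (265,192), (419,205), (413,308) and (256,296). Board corners are near (344,208), (399,218), (387,297) and (330,286). The maul stands at about (457,178). The side view shows the gripper at the upper right. I'll refine the corners on an enlarged crop and look at the finger shape.

```bash
cat > h.py <<'E'
import numpy as np,cv2
from plant import r,capture,camera_model
from scipy.spatial.transform import Rotation as R
def px2w(n,uv,z,m=None):
    m=m or camera_model(n); Rm=cv2.Rodrigues(m["rvec"])[0]; c=-Rm.T@m["tvec"]
    d=(np.linalg.inv(m["camera_matrix"])@np.c_[np.atleast_2d(uv),np.ones(len(np.atleast_2d(uv)))].T).T@Rm
    return c+d*((z-c[2])/d[:,2])[:,None]
def tool(p,q=None):
    "world target -> tool shift in command units"
    s=r.get_state(); M=R.from_euler("xyz",s["eef_rot"],degrees=True).as_matrix()
    return (M.T@(np.array(p)-s["tcp_pos"]))/.12
E
python3 - <<'E'
from h import *
t=cv2.imread("pics/top0.png"); s=cv2.imread("pics/side0.png")
c=cv2.resize(t[180:320,245:430],None,fx=4,fy=4,interpolation=cv2.INTER_CUBIC)
cv2.imwrite("pics/c1.png",c)
for nm,uv,z in(("slab",[(265,192),(419,205),(413,308),(256,296)],.052),("board",[(344,208),(399,218),(387,297),(330,286)],.067)):
    print(nm,px2w("top",uv,z)[:,:2].round(4).tolist())
print("maul foot approx",px2w("top",[(453,182)],.05).round(3))
print(camera_model("wrist"))
E
```

```text
slab [[0.6399, 0.0889], [0.611, -0.2073], [0.4154, -0.1892], [0.4433, 0.107]]
board [[0.6059, -0.061], [0.5855, -0.1649], [0.4383, -0.1379], [0.4605, -0.0318]]
maul foot approx [[ 0.655 -0.276  0.05 ]]
{'camera_matrix': array([[341.75963634,   0.        , 324.79202931],
       [  0.        , 341.75963634, 202.91837335],
       [  0.        ,   0.        ,   1.        ]]), 'rvec': array([-1.58842318, -2.49711104, -0.37587222]), 'tvec': array([ 0.67497993, -0.03616277,  0.39200568])}
```

View pics/c1.png

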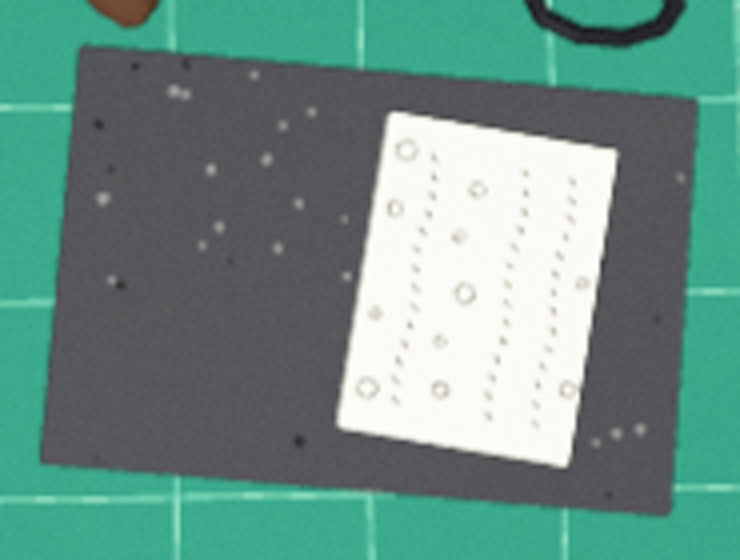

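The board is about 5° off the slab and centred across it. Plan:
1. Push it squarely over the −y end with both open fingers until it overhangs 50 mm.
2. Tip it about the slab edge with one fingertip.
3. Pinch it as it stands up, then carry it back.
4. Stand it on the slab and push it over.

First I move to the pushing side.

Request:
drive_tool(increments=[[[1, -0.98, 0.9, 0, 0], [1, -0.98, 0.9, 0, 0], [1, -0.98, 0.9, 0, 0]]], squeeze=20)

```text
time_s: 0.48
tcp_pos: [0.3468, -0.4616, 0.2373]
eef_rot: [180.0, 0.0, -154.9]
contact_force: [-0.0, -0.9, 0.8]
gripper_width: 0.0878
gripper_force: 0.0
```

Request:
drive_tool(increments=[[[1, -0.98, 0.9, 0, 0], [1, -0.98, 0.9, 0, 0], [1, -0.98, 0.9, 0, 0]]])

```text
time_s: 0.85
tcp_pos: [0.4077, -0.314, 0.2375]
eef_rot: [180.0, 0.0, -154.9]
contact_force: [0.5, -0.1, 0.1]
gripper_width: 0.0877
gripper_force: 0.0
```

Request:
drive_tool(increments=[[[1, -0.98, 0.9, 0, 0], [1, -0.98, 0.9, 0, 0], [1, -0.98, 0.9, 0, 0]]])

```text
time_s: 1.23
tcp_pos: [0.4687, -0.1663, 0.2375]
eef_rot: [180.0, 0.0, -154.9]
contact_force: [-0.1, -0.9, 0.2]
gripper_width: 0.0877
gripper_force: 0.0
```

Request:
drive_tool(increments=[[[1, -0.98, 0.9, 0, -0.14], [1, -0.98, 0.9, 0, -0.14], [1, -0.98, 0.9, 0, -0.14], [1, -0.98, 0.9, 0, -0.14], [1, -0.98, 0.9, 0, -0.14]]])

```text
time_s: 1.85
tcp_pos: [0.5289, -0.0205, 0.237]
eef_rot: [179.9, -0.0, -104.2]
contact_force: [1.1, -0.1, 0.0]
gripper_width: 0.0876
gripper_force: 0.0
```

```bash
cat >> h.py <<'E'
SL=px2w("top",[(265,191.5),(419.5,205),(412.75,309),(255,295.75)],.052)[:,:2]
BD0=px2w("top",[(342.25,208),(399.5,217.5),(387.25,296.75),(329.5,287)],.067)[:,:2]
_a=(SL[0]-SL[1])+(SL[3]-SL[2]); _b=(SL[0]-SL[3])+(SL[1]-SL[2]); _b=np.array([_b[1],-_b[0]])*-1
_y=_a/300+_b/200; Y=_y/np.linalg.norm(_y); X=np.array([Y[1],-Y[0]])
E0=SL.mean(0)-.150*Y   # middle of -y end edge
def st(p): p=np.atleast_2d(p)[:,:2]-E0; return np.c_[-p@Y,p@X]   # s outwards, t along slab x
def w(s,t): return E0-s*Y+t*X
def show(s=None,t=None,z=None):
    S=r.get_state(); p=S["tcp_pos"]
    print("t",round(S["time_s"],2),"st",(st(p)[0]*1000).round(1),"z",round(p[2]*1000,1),"rot",S["eef_rot"].round(1),"w",round(S["gripper_width"]*1000,1),"F",S["contact_force"].round(1),"gf",round(S["gripper_force"],1))
    if s is not None: print("cmd",tool([*w(s,t),z]).round(4))
E
python3 - <<'E'
from h import *
print("yaw slab",np.degrees(np.arctan2(X[1],X[0])),E0,(st(SL)*1000).round(1).tolist(),(st(BD0)*1000).round(1).tolist())
show(-.18,0,.15)
E
```

```text
yaw slab -5.75388826610002 [ 0.51226119 -0.19905326] [[-299.4, 99.1], [-0.7, 99.1], [-0.4, -99.2], [-299.5, -99.0]] [[-150.1, 79.0], [-40.4, 70.5], [-53.0, -79.2], [-162.0, -70.2]]
t 1.85 st [-179.4   -1.4] z 237.0 rot [ 179.9   -0.  -104.2] w 87.6 F [ 1.1 -0.1  0. ] gf 0.0
cmd [-0.0073 -0.0115  0.7252]
```

Request:
drive_tool(increments=[[[1, -0.03, -0.01, 0.7, -0.0235], [1, -0.03, -0.01, 0.7, -0.0235], [1, -0.03, -0.01, 0.7, -0.0235]]])

```text
time_s: 2.22
tcp_pos: [0.5298, -0.0183, 0.1517]
eef_rot: [179.8, -0.1, -96.1]
contact_force: [1.5, 0.3, 0.5]
gripper_width: 0.0876
gripper_force: 0.0
```

Request:
drive_tool(increments=[[[1, 0, 0, 0.35, 0], [1, 0, 0, 0.7, 0], [1, 0, 0, 0.7, 0], [1, 0, 0, 0.7, 0]]])

```text
time_s: 2.72
tcp_pos: [0.5325, -0.0178, 0.0716]
eef_rot: [-179.9, 0.0, -96.1]
contact_force: [0.3, -0.1, 0.8]
gripper_width: 0.0875
gripper_force: 0.0
```

Run:
```python
from h import *
show(-.0695,0,.068)
cv2.imwrite("pics/s1.png",cv2.resize(capture("side")[60:360,180:500,::-1],None,fx=2,fy=2))
```

```text
t 2.73 st [-182.4    2. ] z 71.6 rot [-179.9    0.   -96.1] w 87.5 F [ 0.3 -0.1  0.8] gf 0.0
cmd [0.9411 0.0113 0.0294]
```

View pics/s1.png

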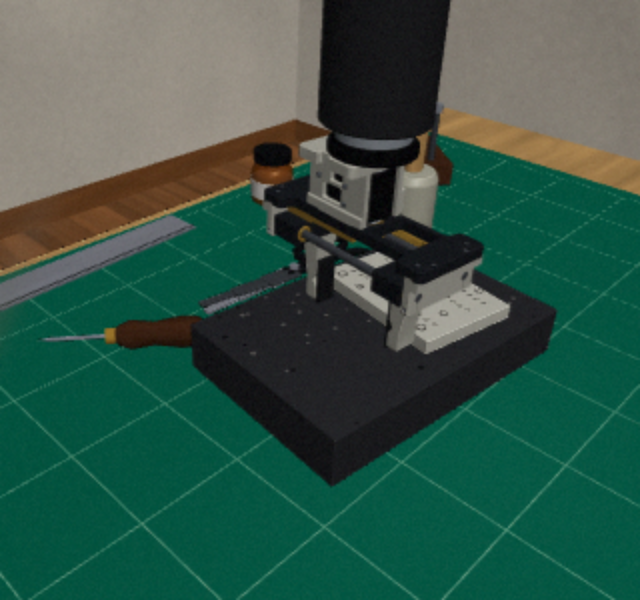

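Both fingers straddle the board's inner edge line at slab level. Now I push outward, slowly.

Request:
drive_tool(increments=[[[1, 0.15, 0.01, 0.025, -0.001], [1, 0.27, 0.01, 0.025, -0.001], [1, 0.38, 0.01, 0.025, -0.001], [1, 0.48, 0.01, 0.025, -0.001], [1, 0.58, 0.01, 0.025, -0.001]]])

```text
time_s: 3.4
tcp_pos: [0.5227, -0.0878, 0.0669]
eef_rot: [-180.0, 0.0, -95.8]
contact_force: [-0.1, 3.2, 3.0]
gripper_width: 0.0878
gripper_force: 1.7
```

Request:
drive_tool(increments=[[[1, 0.09, 0, 0, 0], [1, 0.17, 0, 0, 0], [1, 0.24, 0, 0, 0], [1, 0.3, 0, 0, 0], [1, 0.31, 0, 0, 0]]])

```text
time_s: 4.03
tcp_pos: [0.5185, -0.1246, 0.0664]
eef_rot: [180.0, -0.0, -95.8]
contact_force: [0.2, 3.5, 2.5]
gripper_width: 0.0879
gripper_force: 1.3
```

Run:
```python
from h import *
show(-.0695,0,.068)
cv2.imwrite("pics/t2.png",cv2.resize(capture("top")[180:320,245:430,::-1],None,fx=4,fy=4,interpolation=cv2.INTER_CUBIC))
```

```text
t 4.03 st [-74.8  -1.2] z 66.4 rot [180.   -0.  -95.8] w 87.9 F [0.2 3.5 2.5] gf 1.3
cmd [ 0.0438 -0.0104 -0.0132]
```

View pics/t2.png

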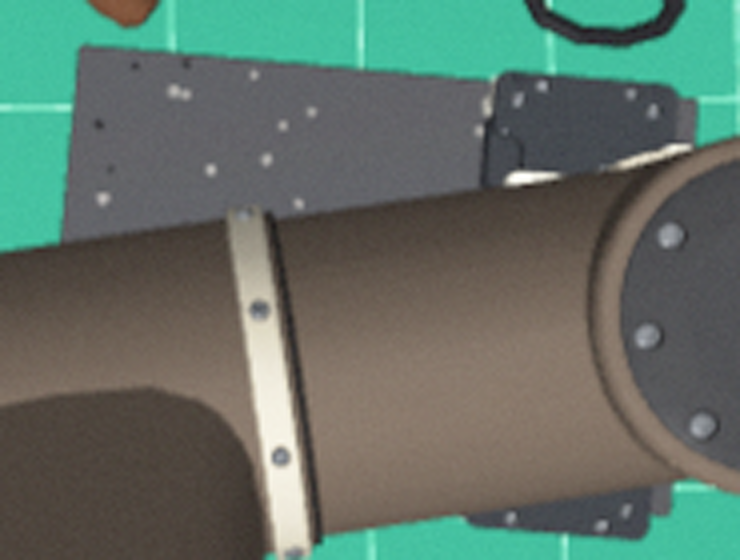

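The arm hides the board from above, so I finish the push, back off, rise, and look with the wrist camera.

Request:
drive_tool(increments=[[[1, 0.02, 0, -0.01, 0], [1, 0.04, 0, -0.01, 0], [1, 0.04, 0, -0.01, 0]]])

```text
time_s: 4.45
tcp_pos: [0.518, -0.1291, 0.0677]
eef_rot: [180.0, -0.0, -95.8]
contact_force: [-0.0, -0.6, -0.2]
gripper_width: 0.0875
gripper_force: 0.0
```

Request:
drive_tool(increments=[[[1, -0.1, 0, 0, 0], [1, -0.1, 0, -0.4, 0], [1, -0.1, 0, -0.8, 0], [1, -0.1, 0, -0.9, 0], [1, -0.1, 0, -0.9, 0]]])

```text
time_s: 5.08
tcp_pos: [0.5198, -0.1163, 0.1764]
eef_rot: [-179.9, 0.0, -95.7]
contact_force: [-1.0, -0.8, -0.2]
gripper_width: 0.0877
gripper_force: 0.0
```

Run:
```python
from h import *
show()
m=camera_model("wrist"); im=capture("wrist"); import pickle; pickle.dump(m,open("m1.pkl","wb"))
cv2.imwrite("pics/w1.png",im[:,:,::-1])
Rm=cv2.Rodrigues(m["rvec"])[0]; c=-Rm.T@m["tvec"]; print(st(c)*1000,c[2])
for s,t,z in((-.06,.075,.067),(-.06,-.075,.067),(.05,.075,.067),(.05,-.075,.067)):
    print(cv2.projectPoints(np.array([[*w(s,t),z]]),m["rvec"],m["tvec"],m["camera_matrix"],None)[0].ravel().round(1))
```

```text
t 5.08 st [-83.   -0.8] z 176.4 rot [-179.9    0.   -95.7] w 87.7 F [-1.  -0.8 -0.2] gf 0.0
[[-2.37840104 -0.39487766]] 0.32400267362087687
[226.8 175.8]
[422.  176.2]
[213.2  15.9]
[436.   16.3]
```

View pics/w1.png

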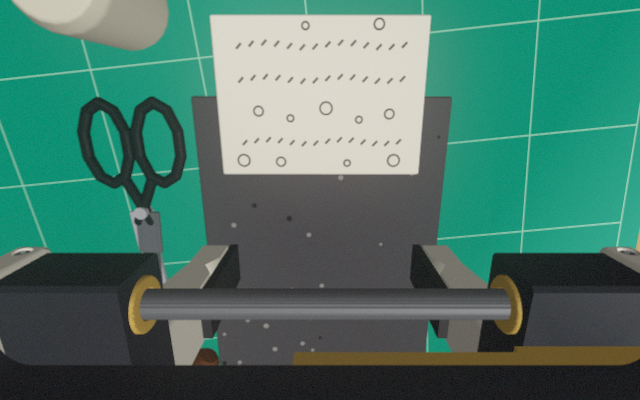

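Board inner corners are at about (224,174) and (419,174), outer corners at (210,15) and (431,14). That puts it square to the slab with about a 51 mm overhang. Next I check the joint room for the quarter turn.

Run:
```python
from h import *; import pickle
m=pickle.load(open("m1.pkl","rb"))
print((st(px2w("w",[(224,174),(419.5,174),(431,14.5),(210.5,15.5)],.067,m))*1000).round(1).tolist())
print(r.get_state()["joints"].round(1))
show(-.018,.001,.10)
print((st([[.655,-.276]])*1000).round(0))
```

```text
[[-58.6, 77.0], [-58.3, -72.9], [51.1, -71.5], [50.3, 76.8]]
[  8.5  10.1 -22.4  -0.  -57.6 -14.2]
t 5.12 st [-82.8  -1.5] z 175.2 rot [180.    0.  -95.8] w 87.5 F [-0.   0.1 -0.7] gf 0.0
cmd [ 0.5406 -0.0213  0.6263]
[[ 62. 150.]]
```

Request:
drive_tool(increments=[[[1, 0.54, -0.02, 0, -0.148], [1, 0.54, -0.02, 0, -0.148], [1, 0.54, -0.02, 0, -0.148], [1, 0.54, -0.02, 0, -0.148], [1, 0.54, -0.02, 0, -0.148]]])

```text
time_s: 5.75
tcp_pos: [0.5143, -0.1815, 0.1736]
eef_rot: [179.9, 0.2, -42.9]
contact_force: [-0.4, 0.6, -0.4]
gripper_width: 0.0874
gripper_force: 0.0
```

Request:
drive_tool(increments=[[[1, 0, 0, 0, -0.102], [1, 0, 0, 0, -0.102], [1, 0, 0, 0, -0.102], [1, 0, 0, 0, -0.102], [1, 0, 0, 0, -0.102]]])

```text
time_s: 6.38
tcp_pos: [0.5145, -0.1814, 0.174]
eef_rot: [180.0, 0.2, -6.6]
contact_force: [0.1, -0.5, -0.1]
gripper_width: 0.0877
gripper_force: 0.0
```

Run:
```python
from h import *
show(-.0177,.002,.085)
```

```text
t 6.38 st [-17.8   0.5] z 174.0 rot [180.    0.2  -6.6] w 87.7 F [ 0.1 -0.5 -0.1] gf 0.0
cmd [1.510e-02 2.000e-04 7.414e-01]
```

Request:
drive_tool(increments=[[[1, 0.01, 0, 0.4, -0.0024], [1, 0.01, 0, 0.76, -0.0024], [1, 0.01, 0, 0.76, -0.0024], [1, 0.01, 0, 0.76, -0.0024]]])

```text
time_s: 6.88
tcp_pos: [0.5172, -0.1819, 0.0854]
eef_rot: [180.0, -0.0, -5.7]
contact_force: [-0.3, 0.0, 0.0]
gripper_width: 0.0878
gripper_force: 0.0
```

Run:
```python
from h import *
show(-.0177,.002,.066)
cv2.imwrite("pics/s2.png",cv2.resize(capture("side")[100:320,280:520,::-1],None,fx=2.6,fy=2.6))
```

```text
t 6.88 st [-17.6   3.2] z 85.4 rot [180.   -0.   -5.7] w 87.8 F [-0.3  0.   0. ] gf 0.0
cmd [-0.01   -0.0012  0.162 ]
```

View pics/s2.png

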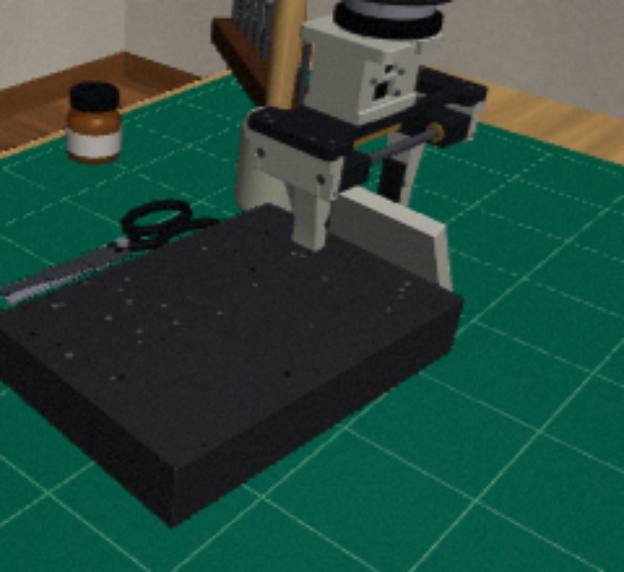

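The board has already tipped steeply over the slab's end edge. Its clean face is toward the slab and its top edge runs from about (340,190) to (445,235), standing between the two fingers. I go down a little and close on it, keeping the outer finger roughly in place.

Request:
drive_tool(increments=[[[1, -0.01, 0, 0.08, 0], [1, -0.01, 0, 0.15, 0], [1, -0.01, 0, 0.15, 0]]])

```text
time_s: 7.3
tcp_pos: [0.5148, -0.1816, 0.066]
eef_rot: [180.0, 0.1, -5.7]
contact_force: [0.3, 0.3, -0.1]
gripper_width: 0.0877
gripper_force: 0.0
```

Run:
```python
from h import *
show()
a=capture("side")[100:320,300:500,::-1]
cv2.imwrite("pics/s3.png",cv2.resize(a,None,fx=2.7,fy=2.7,interpolation=cv2.INTER_CUBIC))
m=camera_model("side")
for s,t,z in((0,-.1,.052),(0,-.073,.052),(-.059,-.073,.052),(-.02,-.073,.107),(0,-.073,.107)):
    p=cv2.projectPoints(np.array([[*w(s,t),z]]),m["rvec"],m["tvec"],m["camera_matrix"],None)[0].ravel()
    print(s,t,z,((p-[300,100])*2.7).round())
```

```text
t 7.3 st [-17.6   0.8] z 66.0 rot [ 1.8e+02  1.0e-01 -5.7e+00] w 87.7 F [ 0.3  0.3 -0.1] gf 0.0
0 -0.1 0.052 [437. 308.]
0 -0.073 0.052 [405. 292.]
-0.059 -0.073 0.052 [357. 319.]
-0.02 -0.073 0.107 [404. 235.]
0 -0.073 0.107 [421. 227.]
```

View pics/s3.png

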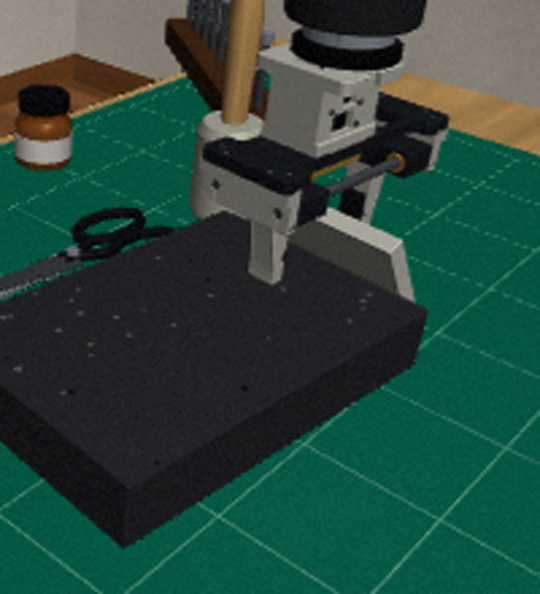

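The inner edge is at about (398,240), a tilt of roughly 65 to 70°, with the board between the fingers. Closing.

Request:
drive_tool(increments=[[[0.5, 0, 0.08, 0, 0], [0.2, 0, 0.13, 0, 0], [-0.09, 0, 0.165, 0, 0], [-0.09, 0, 0.165, 0, 0], [-0.09, 0, 0.165, 0, 0]]], squeeze=20)

```text
time_s: 7.98
tcp_pos: [0.5134, -0.2013, 0.0666]
eef_rot: [-180.0, -0.0, -5.7]
contact_force: [0.4, -0.1, 0.5]
gripper_width: 0.0437
gripper_force: 0.3
```

Request:
drive_tool(increments=[[[-0.3, 0, 0.025, 0, 0], [-0.45, 0, 0.045, 0, 0], [-0.45, 0, 0.045, 0, 0], [-0.45, 0, 0.045, 0, 0]]])

```text
time_s: 8.48
tcp_pos: [0.5129, -0.2069, 0.0666]
eef_rot: [180.0, -0.0, -5.7]
contact_force: [-0.9, -1.6, -0.0]
gripper_width: 0.0243
gripper_force: 4.6
```

Run:
```python
from h import *
show()
a=capture("side")[100:320,300:500,::-1]
cv2.imwrite("pics/s4.png",cv2.resize(a,None,fx=2.7,fy=2.7,interpolation=cv2.INTER_CUBIC))
```

```text
t 8.47 st [7.8 1.4] z 66.6 rot [180.   -0.   -5.7] w 24.3 F [-0.9 -1.6 -0. ] gf 4.6
```

View pics/s4.png

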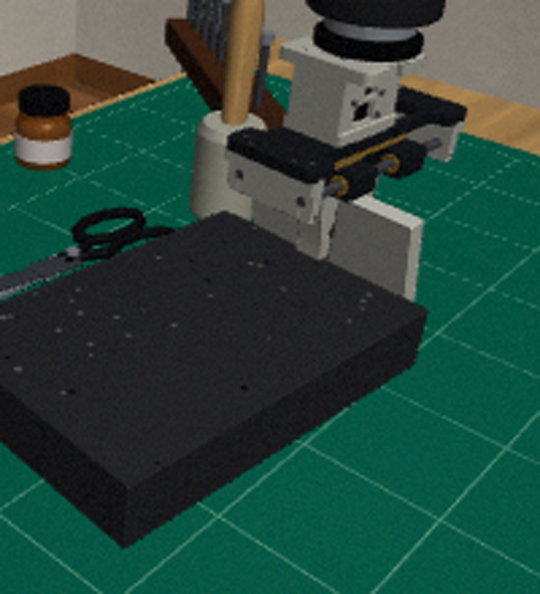

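The board is nearly upright between the fingers and already lightly gripped. Now I close fully and lift.

Request:
drive_tool(increments=[[[-0.7, 0, 0, 0, 0], [-1, 0, 0, 0, 0], [-1, 0, 0, 0, 0], [-1, 0, 0, 0, 0]]], squeeze=40)

```text
time_s: 9.02
tcp_pos: [0.5127, -0.2065, 0.0663]
eef_rot: [-180.0, 0.0, -5.7]
contact_force: [0.7, -0.1, -1.2]
gripper_width: 0.015
gripper_force: 40.0
```

Request:
drive_tool(increments=[[[-1, 0, 0, -0.1, 0], [-1, 0, 0, -0.3, 0], [-1, 0, 0, -0.5, 0], [-1, 0, 0, -0.65, 0], [-1, 0, 0, -0.65, 0]]])

```text
time_s: 9.65
tcp_pos: [0.5139, -0.2068, 0.1466]
eef_rot: [-180.0, -0.2, -5.7]
contact_force: [0.7, -1.6, -1.4]
gripper_width: 0.0144
gripper_force: 40.0
```

Run:
```python
from h import *
show(-.095,0,.13)
a=capture("side")[40:320,260:540,::-1]
cv2.imwrite("pics/s5.png",cv2.resize(a,None,fx=2,fy=2,interpolation=cv2.INTER_CUBIC))
```

```text
t 9.65 st [7.6 2.5] z 146.6 rot [-180.    -0.2   -5.7] w 14.4 F [ 0.7 -1.6 -1.4] gf 40.0
cmd [-0.0197 -0.8546  0.1384]
```

View pics/s5.png

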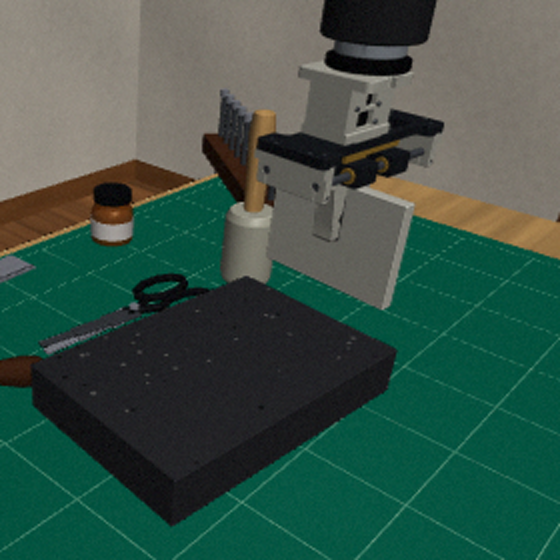

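The board hangs upright, well gripped and square. I measure its lower corner at full-image (452,192) and carry it inward over the slab.

Request:
drive_tool(increments=[[[-1, 0, -0.2, -0.05, 0], [-1, 0, -0.5, -0.05, 0], [-1, 0, -0.85, -0.05, 0], [-1, 0, -0.85, -0.05, 0]]])

```text
time_s: 10.2
tcp_pos: [0.5227, -0.1032, 0.1497]
eef_rot: [-180.0, 0.1, -5.5]
contact_force: [-0.0, -0.7, -1.4]
gripper_width: 0.0148
gripper_force: 40.0
```

Request:
drive_tool(increments=[[[-1, 0, -0.3, 0, 0], [-1, 0, -0.6, 0, 0], [-1, 0, -0.85, 0, 0], [-1, 0, -0.85, 0, 0]]])

```text
time_s: 10.7
tcp_pos: [0.5329, -0.0027, 0.1498]
eef_rot: [180.0, 0.1, -5.6]
contact_force: [-0.4, -0.5, -2.6]
gripper_width: 0.015
gripper_force: 40.0
```

Run:
```python
from h import *
from scipy.optimize import minimize_scalar
m=camera_model("side")
f=lambda z:np.hypot(*(cv2.projectPoints(np.array([[*w(0,-.073),z]]),m["rvec"],m["tvec"],m["camera_matrix"],None)[0].ravel()-[452,192]))
o=minimize_scalar(f,bounds=(0,.2),method="bounded"); print("bottom z at tcp .1466:",o.x,o.fun)
show(-.197,0,.13)
```

```text
bottom z at tcp .1466: 0.08841341822009618 1.8143215021117194
t 10.7 st [-197.4    0.8] z 149.8 rot [ 1.8e+02  1.0e-01 -5.6e+00] w 15.0 F [-0.4 -0.5 -2.6] gf 40.0
cmd [-0.0067  0.0037  0.1649]
```

Request:
drive_tool(increments=[[[-1, 0, 0, 0.12, 0], [-1, 0, 0, 0.22, 0], [-1, 0, 0, 0.29, 0], [-1, 0, 0, 0.29, 0]]])

```text
time_s: 11.2
tcp_pos: [0.5327, -0.0046, 0.1158]
eef_rot: [179.9, 0.0, -5.7]
contact_force: [-3.4, -0.5, 3.9]
gripper_width: 0.0144
gripper_force: 40.0
```

Request:
drive_tool(increments=[[[-1, 0, 0, 0.01, 0], [-1, 0, 0, 0.02, 0], [-1, 0, 0, 0.02, 0]]])

```text
time_s: 11.58
tcp_pos: [0.5328, -0.0046, 0.1157]
eef_rot: [179.9, -0.0, -5.7]
contact_force: [-11.1, 0.4, 25.9]
gripper_width: 0.0152
gripper_force: 40.0
```

Run:
```python
from h import *
show()
```

```text
t 11.57 st [-195.5    0.9] z 115.7 rot [179.9  -0.   -5.7] w 15.2 F [-11.1   0.4  25.9] gf 40.0
```

The board's lower edge is on the stone with about 26 N of load. I ease that off, open, and rise clear so it stands on its edge.

Request:
drive_tool(increments=[[[-1, 0, 0, -0.018, 0], [-1, 0, 0, -0.018, 0], [-0.6, 0, 0, -0.018, 0], [-0.5, 0, 0, -0.018, 0], [-0.4, 0, 0, -0.018, 0]]], squeeze=10)

```text
time_s: 12.2
tcp_pos: [0.533, -0.0038, 0.1152]
eef_rot: [180.0, 0.0, -5.7]
contact_force: [0.1, -0.4, 0.2]
gripper_width: 0.0248
gripper_force: 0.0
```

Request:
drive_tool(increments=[[[-0.1, 0, 0, 0, 0], [0.3, 0, 0, 0, 0], [0.6, 0, 0, 0, 0], [0.6, 0, 0, 0, 0]]])

```text
time_s: 12.7
tcp_pos: [0.5331, -0.0037, 0.1155]
eef_rot: [-180.0, -0.0, -5.7]
contact_force: [0.3, -0.2, 0.2]
gripper_width: 0.0609
gripper_force: 0.0
```

```bash
cat >> h.py <<'E'
def white(n,zt,box=None):
    im=capture(n); k=((im.min(2)>150)&(im.max(2).astype(int)-im.min(2)<45)).astype(np.uint8)
    return im,k
E
python3 - <<'E'
from h import *
show()
im,k=white("side",0); m=camera_model("side")
# fraction of bright-ish, unsaturated pixels inside predicted free part of the inner (clean) face, standing, right half
for nm,s in(("standing",-.203),):
    P=np.array([[*w(s,t),z] for t,z in((-.07,.060),(-.02,.060),(-.02,.15),(-.07,.15))])
    p=cv2.projectPoints(P,m["rvec"],m["tvec"],m["camera_matrix"],None)[0].reshape(-1,2)
    M=np.zeros(im.shape[:2],np.uint8); cv2.fillConvexPoly(M,p.astype(np.int32),1)
    print(p.round(),im[M>0].mean(0).round(),im[M>0].std(0).round())
E
```

```text
t 12.7 st [-196.4    1.1] z 115.5 rot [-180.    -0.    -5.7] w 60.9 F [ 0.3 -0.2  0.2] gf 0.0
[[380. 242.]
 [360. 229.]
 [364. 185.]
 [386. 197.]] [98. 97. 91.] [7. 7. 6.]
```

The board's expected region is a uniform board tone with no finger contact, so it is standing. I rise, go behind it (inner side) with the gripper closed, and push the top outward.

Request:
drive_tool(increments=[[[0.6, 0, 0, -0.2, 0], [0.6, 0, 0, -0.45, 0], [0.6, 0, 0, -0.7, 0], [0.6, 0, 0, -0.7, 0]]])

```text
time_s: 13.25
tcp_pos: [0.5345, -0.0034, 0.2021]
eef_rot: [-179.9, -0.3, -5.7]
contact_force: [0.4, 0.1, -0.3]
gripper_width: 0.0699
gripper_force: 0.0
```

Request:
drive_tool(increments=[[[0.2, 0, -0.3, 0, 0], [-0.5, 0, -0.55, 0, 0], [-1, 0, -0.55, 0, 0], [-1, 0, -0.55, 0, 0], [-1, 0, -0.55, 0, 0]]])

```text
time_s: 13.88
tcp_pos: [0.5393, 0.0613, 0.1992]
eef_rot: [180.0, 0.0, -5.7]
contact_force: [0.3, -0.3, -0.0]
gripper_width: 0.0252
gripper_force: 0.0
```

Request:
drive_tool(increments=[[[-1, 0, 0, 0.25, 0], [-1, 0, 0, 0.48, 0], [-1, 0, 0, 0.48, 0]]])

```text
time_s: 14.25
tcp_pos: [0.5382, 0.0608, 0.1402]
eef_rot: [179.9, 0.2, -5.7]
contact_force: [0.7, -0.0, 0.6]
gripper_width: 0.0011
gripper_force: 0.0
```

Run:
```python
from h import *
show()
```

```text
t 14.25 st [-261.1   -0.3] z 140.2 rot [179.9   0.2  -5.7] w 1.1 F [ 0.7 -0.   0.6] gf 0.0
```

Request:
drive_tool(increments=[[[-1, 0, 0.18, 0, 0], [-1, 0, 0.28, 0, 0], [-1, 0, 0.34, 0, 0], [-1, 0, 0.38, 0, 0], [-1, 0, 0.42, 0, 0]]])

```text
time_s: 14.88
tcp_pos: [0.5347, 0.0116, 0.1421]
eef_rot: [-180.0, -0.0, -5.7]
contact_force: [0.6, 0.6, -0.4]
gripper_width: 0.0005
gripper_force: 0.0
```

Request:
drive_tool(increments=[[[-1, 0, 0.04, 0, 0], [-1, 0, 0.08, 0, 0], [-1, 0, 0.12, 0, 0], [-1, 0, 0.12, 0, 0]]])

```text
time_s: 15.38
tcp_pos: [0.5331, -0.0028, 0.1419]
eef_rot: [180.0, 0.0, -5.7]
contact_force: [-0.2, -0.6, -0.5]
gripper_width: 0.0004
gripper_force: 0.0
```

Request:
drive_tool(increments=[[[-1, 0, -0.2, -0.3, 0], [-1, 0, -0.4, -0.6, 0], [-1, 0, -0.4, -0.6, 0], [-1, 0, -0.4, -0.6, 0]]])

```text
time_s: 15.88
tcp_pos: [0.5375, 0.0453, 0.2135]
eef_rot: [-180.0, 0.0, -5.7]
contact_force: [-0.4, 1.0, -0.5]
gripper_width: 0.0001
gripper_force: 0.0
```

Run:
```python
from h import *
show()
m=camera_model("wrist"); im=capture("wrist")
M=((im.max(2).astype(int)-im.min(2)<45)&(im.min(2)>150)).astype(np.uint8); M[250:]=0
n,l,S,_=cv2.connectedComponentsWithStats(M)
for i in np.argsort(-S[1:,4])[:3]+1:
    c=max(cv2.findContours((l==i).astype(np.uint8),0,1)[0],key=cv2.contourArea); b=cv2.boxPoints(cv2.minAreaRect(c))
    h=cv2.approxPolyDP(c,8,True).reshape(-1,2)
    print(S[i],h.tolist(),(st(px2w("w",h,.067,m))*1000).round(0).tolist(),"std",im[l==i].std(0).round(1))
```

```text
t 15.88 st [-245.7    0.6] z 213.5 rot [-180.     0.    -5.7] w 0.1 F [-0.4  1.  -0.5] gf 0.0
[  389   102   141   148 18340] [[529, 103], [398, 103], [389, 249], [505, 248]] [[-76.0, 77.0], [-185.0, 77.0], [-184.0, -55.0], [-75.0, -54.0]] std [4.5 4.4 4.4]
[617 248  14   2  24] [[617, 249], [630, 249]] [[30.0, -55.0], [43.0, -55.0]] std [12.3 12.2 12.2]
[ 22 248  11   2  20] [[22, 249], [32, 248]] [[-529.0, -56.0], [-520.0, -55.0]] std [11.  10.7 10.3]
```

The board measures 109 mm wide at flat height and spans s −185 to −75 mm and t about −73 to +77 mm. That is inside the slab (0 to −300 and ±100 mm). Its face is uniform with no marks. The arm is clear, so I hand in.

```bash
python3 -c "
from plant import job
print(job.close_job())"
```

```text
the job is handed in; nothing more can be done
None
```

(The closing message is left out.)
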